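# Push the mortar and cruet back on the fridge tray

## Robot

A 6-joint arm with a two-finger parallel gripper is mounted at the origin on the work surface. World frame = base frame: x ahead of the robot, y to its left, z up, the work surface at z = 0. Lengths are in m, angles in rad, forces in N, time in s.
With the tool pointing down it reaches from about 0.325 to 0.925 m from the base axis. Payload 3.1 kg.
Tool frame: the origin (TCP) lies at the very end of the fingers, on their centre line; the grasp point (between the pads) lies 19 mm behind it; z points along the fingers, y is the line along which they close (so a half turn about z gives the same grasp; the last joint's range is limited). The gripper opens to 85 mm and grips with 20 to 120 N. Pads are 22 mm wide; open, the fingers measure 114 mm over their backs; the gripper's body (76 mm by 85 mm) begins 54 mm behind the grasp point. The pads swing forward as they close: fully open they stand 13 mm farther back than shut.
Start: joints at [-1.327, 0.217, 1.613, -0, 1.311, -0.112], TCP at [0.218, -0.586, 0.202] pointing down, gripper open.
Joint ranges: [-2.75, 2.75], [-0.78, 2.1], [0.31, 2.55], [-1.13, 4.27], [0.13, 2.63], [-2.58, 2.58]. Speed limits (rad/s): [2.79, 2.79, 3.14, 3.14, 3.14, 3.14].

## Interface

Orientations are given as a unit quaternion [w, x, y, z].
In Python, from bench import env, optics gives the robot as it stands. The module is installed in compiled form; this text tells all that it offers.
- The arm moves only by the tool servo_tool, never from a script. Its argument "moves" is a list of rows, each a list of 6 numbers: the shift along the tool's x, y, z in units of 200 mm (1.0 is 200 mm), then the turn, a rotation vector about the tool's x, y, z in units of 180 degrees (1.0 is 180 degrees). In form: [[dx, dy, dz, rx, ry, rz], ...]. A call has 1 to 8 rows; each row is the pose to reach, as a shift and turn from the pose commanded when the call began, along the tool's axes at that moment, turning the shorter way round; what a row does not reach only later rows make up. A row lasts 1/8 s, in which the tool goes at most 62.5 mm and 10.7 degrees, less where a joint would pass 70% of its speed; a pose out of reach is approached as far as the arm can. A call with a number of a shift or a turn outside -1 to 1 is refused whole. A call with a gripper value outside its range is refused whole. "grip" is the gripper's target within -1 to 1 (fully open at 1, half-way at 0, shut at -1), set as the call begins (left out, the last holds). The fingers move at their own pace and stop on an object; "newtons" is the grip in N (left out, the last holds). Time passes only in rows, so rows that repeat a pose let the fingers close. It gives the time, the measured TCP pose, the force, the opening and the grip force at its end, in the units of the state.
- env.read_state(): the state, without advancing time (a new reading comes with each control period).
- optics.capture(name): name is "scene" or "top" or "wrist"; returns the picture (480x640x3 uint8, blue, green, red); there is no depth.
- optics.calibration(name): a dict with "intrinsics" (3x3 intrinsics, pixels), "xyz" and "rotation" of the camera in the world; the wrist camera has in their place "tool_from_camera" (4x4, takes a point from camera to tool coordinates, whose origin is the TCP and whose axes are the flange's). Camera axes: x right, y up, looking along -z (the intrinsics and any distortion apply to the point x, -y, -z); pixel columns grow to the right and rows downward; lengths in m; the calibration is good to about 2 mm. A picture is of the moment at which its call begins: read the wrist's pose just before it. calibration takes no time and is no camera call.
- env.job_done(): hands the job in; it is judged then, once.
The state is a dict: "time_s": time; "joint_positions": joint angles; "dq": joint speeds; "joint_torque": joint torques, N m; "ee_pos": TCP position; "ee_rot": TCP orientation; "wrist_force": force on the tool from outside, world axes, zero at the start; "wrist_torque": the same for the moment, N m; "width": finger opening in m; "finger_force": force on a finger pad.
Only numpy, scipy, OpenCV 4.12 (cv2) and the standard library are available. Lean on these libraries where they do the work, as an engineer would, in place of code of your own. Each camera call takes 0.05 s, during which the arm holds its last target. There are 200 camera calls.

## Task

The mortar and the glass cruet have crept towards the open front of the tray over the fridge. Without picking either up, gently push the mortar back along the tray until it touches the back rail, then push the cruet until it stands against the back rail too and touches the mortar's side. Keep both upright and leave the spice carousel, the measuring spoons and the brush alone.

Things in the scene. Friction and masses are not known exactly. Their poses are not given: they have to be found in the camera images.
- tray: Fixed aluminium tray, 250 mm (x) by 860 mm (y), lying flat, yawed a little. Origin: centre of its underside; upper surface 12 mm higher. x points away from the robot, y to the left. Back rail: straight wall along the whole far long edge, 30 mm above the surface, 10 mm thick, inner face at x = +115 mm. Rails 18 mm high at both short ends; front long edge (x = -125 mm) open.
- mortar: White ceramic mortar, empty, no pestle: an upright round cup with straight vertical sides, outer diameter 104 mm (radius 52 mm) from 12 mm up to its rim at 75 mm, foot 92 mm across, mouth 86 mm; 0.6 to 0.9 kg, slides on the tray. Origin at the centre of its underside, z up its axis. It starts either left or right of the cruet.
- cruet: Squat amber glass cruet: round body with vertical sides, diameter 80 mm (radius 40 mm) up to 50 mm, then a shoulder and a neck of 28 mm diameter with a steel flip stopper and small spout on top (fixed parts of it) reaching 86 mm; 0.3 to 0.46 kg, slides on the tray; it jams if pressed hard into the rail while slid along it. Origin at the centre of its underside, z up its axis.
- carousel: Bystander: black plastic spice carousel, 160 mm across, 160 mm high, standing at one end of the tray, loose. Origin at the centre of its underside.
- spoons: Bystander: copper-toned set of four measuring spoons fanned out from one ring, lying at the other end of the tray, loose, within 100 mm of its origin and 14 mm high. Origin on its underside, amid the spoons' handles.
- brush: Bystander: grey silicone brush, 210 mm long and under 30 mm high, lying crosswise on the worktop between the robot and the left half of the tray, loose. Origin about the middle of its length, its x along it.
There are look-alikes about, which are no part of the job. There is more than one size of the mortar; the job needs the middle-sized.

How it is judged:
By the outcome, as a careful person would: the job done as asked, in the order asked, and still so for the second after the job is handed in, with the robot touching nothing.
It also fails if it takes over 64 s, if anything falls off the work surface, if the arm or the gripper's body presses on something with over 40 N, if the wrist force passes 120 N, or if a joint passes its speed limit or range.

## Working session

There is one attempt and no reset: what is moved stays moved. The work goes in short steps, Python scripts to look and compute and a tool call to move; the robot and the scene stay as the last step left them, time stands still between calls to the robot, and variables do not carry over. Pictures are saved under pics/ and viewed, at most 10 in all, crops included, and the job is handed in when it is done.

Besides the shell and the picture viewer there is one more tool, called after "Emit:" by a JSON object that holds its "fn" and its "kwargs". servo_tool: Moves the arm, as the interface text tells. Its arguments: {"type":"object","properties":{"moves":{"type":"array","items":{"type":"array","items":{"type":"number"}}},"grip":{"type":"number"},"newtons":{"type":"number"}},"required":["moves"]}

```bash
mkdir -p pics; python3 - <<'E'
from bench import env, optics
import cv2
s=env.read_state(); print(s['time_s'],s['ee_pos'],s['ee_rot'],s['wrist_force'],s['width'])
for n in('scene','top'):
    cv2.imwrite(f'pics/{n}0.png',optics.capture(n)); print(optics.calibration(n))
print(optics.calibration('wrist'))
E
```

```text
0.0 [ 0.21751255 -0.58497486  0.2002571 ] [-1.19333967e-03  9.84221186e-01  1.76938485e-01 -6.89862448e-05] [-0.885229    0.29565849 -0.37008866] 0.08521121450461944
{'intrinsics': array([[463.42635815,   0.        , 321.24670957],
       [  0.        , 463.42635815, 231.89955552],
       [  0.        ,   0.        ,   1.        ]]), 'xyz': array([ 1.03156051, -0.50100713,  0.6196729 ]), 'rotation': array([0.81564757, 0.41978941, 0.17092953, 0.35955388])}
{'intrinsics': array([[441.33326823,   0.        , 318.82648919],
       [  0.        , 441.33326823, 235.2535967 ],
       [  0.        ,   0.        ,   1.        ]]), 'xyz': array([0.32588794, 0.01294849, 0.83411921]), 'rotation': array([-0.69320584, -0.06946964,  0.05278568,  0.71543924])}
{'intrinsics': array([[387.0059601 ,   0.        , 317.0228037 ],
       [  0.        , 387.0059601 , 243.77734066],
       [  0.        ,   0.        ,   1.        ]]), 'tool_from_camera': array([[ 5.41177774e-04,  9.44386703e-01,  3.28836528e-01,
         8.44396216e-02],
       [ 9.99999823e-01, -4.29313809e-04, -4.12786945e-04,
         6.88684485e-04],
       [-2.48656440e-04,  3.28836693e-01, -9.44386768e-01,
        -1.73216361e-01],
       [ 0.00000000e+00,  0.00000000e+00,  0.00000000e+00,
         1.00000000e+00]])}
```

View pics/top0.png

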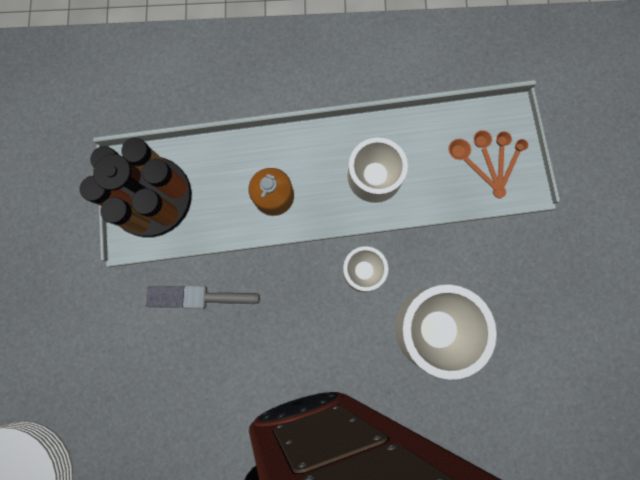

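View pics/scene0.png

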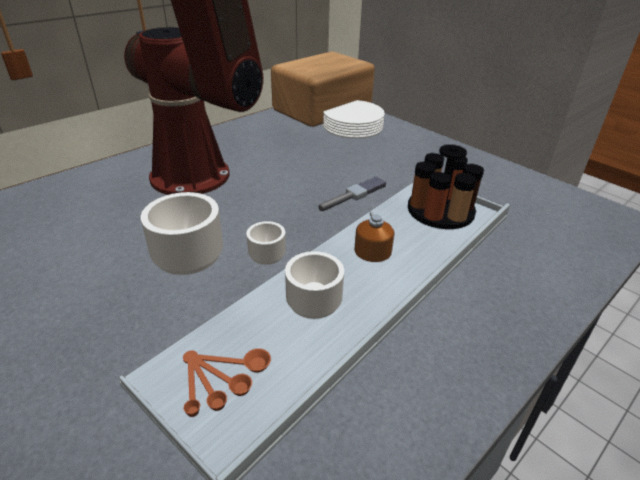

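Top view: the mortar candidates are small at (366,269) on the worktop, middle at (378,166) on the tray, and large at (449,332) on the worktop. The cruet is at (271,190), the brush at (200,297), the carousel at (150,190) and the spoons at (490,165). The description fits the middle one, on the tray. Next I measure it and check it in a crop.

```bash
cat > h.py <<'E'
import numpy as np, cv2
from bench import env, optics
from scipy.spatial.transform import Rotation as R
def cam(n):
    c=optics.calibration(n); q=c['rotation']
    return c['intrinsics'],np.array(c['xyz']),R.from_quat(q,scalar_first=True).as_matrix()
def unproj(n,uv,z):
    K,p,M=cam(n); d=M@(np.array([1,-1,-1])*(np.linalg.inv(K)@[*uv,1])); return p+d*(z-p[2])/d[2]
def proj(n,X):
    K,p,M=cam(n); c=(np.atleast_2d(X)-p)@M*[1,-1,-1]; u=c@K.T; return u[:,:2]/u[:,2:]
def circle(c,r,z,n=60):
    a=np.linspace(0,2*np.pi,n); return np.c_[c[0]+r*np.cos(a),c[1]+r*np.sin(a),np.full(n,z)]
E
python3 - <<'E'
from h import *
im=cv2.imread('pics/top0.png')
for nm,uv,z in [('nl',(107,264),.012),('nr',(556,209),.012),('bl',(97,140),.042),('br',(533,84),.042),('smallrim',(366,268),.05),('bigrim',(449,332),.1),('brush handle',(259,298),.015),('brush tip',(147,297),.015)]:
    print(nm,unproj('top',uv,z).round(4))
# mortar rim: white bright threshold around
def fit(mask,u,v,z):
    cs,_=cv2.findContours(mask.astype(np.uint8),0,1)
    c=max((c for c in cs if cv2.pointPolygonTest(cv2.convexHull(c),(u,v),False)>0),key=cv2.contourArea)
    P=np.array([unproj('top',p,z)[:2] for p in cv2.convexHull(c)[:,0]]); ctr,r=cv2.minEnclosingCircle(P.astype(np.float32)); return ctr,r,cv2.fitEllipse(c)
hsv=cv2.cvtColor(im,cv2.COLOR_BGR2HSV); b=im.astype(int)
m=(b.min(2)>215); m[:110]=0
print('px',im[140,380],im[150,330])
for u,v,z in[(378,166,.087),(366,268,.05),(449,332,.1)]:
    print('mortar',fit(m,u,v,z))
am=(hsv[...,0]<22)&(hsv[...,1]>150); am[:, :220]=0; am[:,320:]=0
print('cruet',fit(am,271,190,.05))
cv2.imwrite('pics/crop.png',cv2.resize(im[70:310,200:520],(800,600)))
E
```

```text
nl [0.4283 0.4331 0.012 ]
nr [ 0.505 -0.418  0.012]
bl [0.6648 0.4502 0.042 ]
br [ 0.7443 -0.3884  0.042 ]
smallrim [ 0.4015 -0.0525  0.05  ]
bigrim [ 0.2889 -0.1771  0.1   ]
brush handle [0.3557 0.1441 0.015 ]
brush tip [0.3638 0.3529 0.015 ]
px [211 209 207] [175 173 162]Traceback (most recent call last):
  File "<stdin>", line 14, in <module>
  File "<stdin>", line 8, in fit
ValueError: max() iterable argument is empty
```

```bash
cat >> h.py <<'E'
def edges(im,n,c0,r,zs):
    """fit centre (and radius scale) of the silhouette hull of circles to the mask `im`"""
    from scipy.optimize import minimize
    def cost(p):
        P=np.vstack([proj(n,circle(p[:2],p[2],z)) for z in zs]).astype(np.float32)
        m=np.zeros(im.shape,np.uint8); cv2.fillPoly(m,[(cv2.convexHull(P)*16).astype(np.int32)],1,cv2.LINE_8,4)
        return (m!=im).sum()
    s=minimize(cost,[*c0,r],method='Nelder-Mead',options=dict(initial_simplex=[[c0[0]+a,c0[1]+b,r+c] for a,b,c in[(0,0,0),(.015,0,0),(0,.015,0),(0,0,.006)]]))
    return s.x.round(4),s.fun,im.sum()
def masks(im,u0,u1,v0,v1,kind):
    hsv=cv2.cvtColor(im,cv2.COLOR_BGR2HSV); b=im.astype(int)
    m=((hsv[...,0]<22)&(hsv[...,1]>140)) if kind=='amber' else (b.min(2)>194)&(b.max(2)-b.min(2)<14)
    k=np.zeros(m.shape,np.uint8); k[v0:v1,u0:u1]=m[v0:v1,u0:u1]
    k=cv2.morphologyEx(k,cv2.MORPH_OPEN,np.ones((2,2)))
    cs,_=cv2.findContours(k,0,1); c=max(cs,key=cv2.contourArea); o=np.zeros_like(k); cv2.fillPoly(o,[cv2.convexHull(c)],1); return o
E
python3 - <<'E'
from h import *
im=cv2.imread('pics/top0.png')
mm=masks(im,335,420,125,210,'w'); print('mortar',edges(mm,'top',unproj('top',(378,166),.087)[:2],.052,[.087]))
am=masks(im,225,320,150,225,'amber'); print('cruet',edges(am,'top',unproj('top',(271,190),.05)[:2],.04,[.014,.062]))
sc=cv2.imread('pics/scene0.png')
am2=masks(sc,330,420,200,280,'amber'); print('cruet scene',edges(am2,'scene',unproj('top',(271,190),.05)[:2],.04,[.014,.062]))
o=im.copy()
for m,c in((mm,(0,0,255)),(am,(0,255,0))):
    cv2.drawContours(o,cv2.findContours(m,0,1)[0],-1,c,1)
c1=cv2.resize(o[110:240,200:430],(800,452));
o2=sc.copy(); 
cv2.imwrite('pics/crop.png',c1)
for uv in[(97,140),(533,84)]: print(unproj('top',uv,.042))
E
```

```text
mortar (array([ 0.5777, -0.0807,  0.0505]), np.float64(32.0), np.uint64(2541))
cruet (array([0.55  , 0.1141, 0.0372]), np.float64(35.0), np.uint64(1565))
cruet scene (array([0.5554, 0.1153, 0.037 ]), np.float64(38.0), np.uint64(1291))
[0.66477226 0.45017753 0.042     ]
[ 0.7443131  -0.38839318  0.042     ]
```

View pics/crop.png

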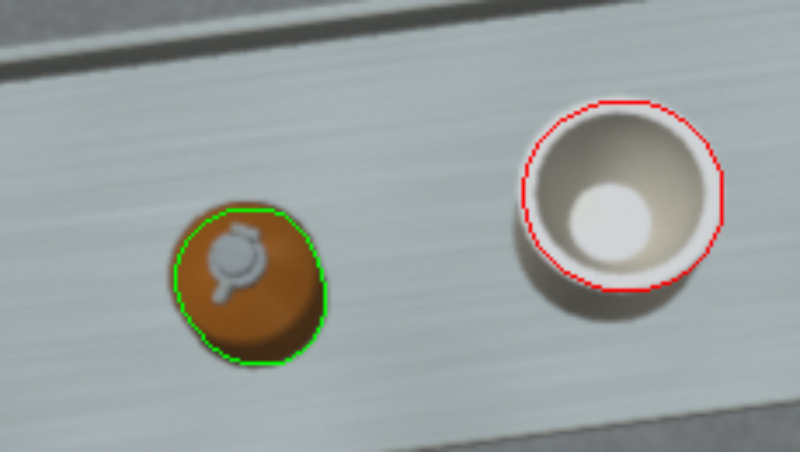

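The outlines fit the middle mortar (radius about 52 mm, at (0.578,-0.081)) and the cruet (at (0.553,0.115)). The tray's measured width, 0.854 m, is as given and its yaw is about 0.092 rad. I'll push with both fingers as a cradle.

```bash
cat >> h.py <<'E'
def go(p,yaw):
    """print shift/turn in move units from the present pose to TCP p, tool down, tool x at world yaw (rad)"""
    s=env.read_state(); A=R.from_quat(s['ee_rot'],scalar_first=True)
    B=R.from_euler('z',yaw)*R.from_euler('x',np.pi)
    print('t',s['time_s'],'pos',np.round(s['ee_pos'],4),'F',np.round(s['wrist_force'],1),'w',round(s['width'],3))
    print('move',(A.inv().apply(np.array(p)-s['ee_pos'])/.2).round(3),((A.inv()*B).as_rotvec()/np.pi).round(4))
YAW=.092
def T(x,y,z=0): # tray-aligned (rotated only) -> world
    return R.from_euler('z',YAW).apply([x,y,z])
E
python3 -c "
from h import *
print(T(.4983,-.1335,.2),T(.4983,-.1335,.036)); go(T(.4983,-.1335,.2),YAW)"
```

```text
[ 0.50845736 -0.08715647  0.2       ] [ 0.50845736 -0.08715647  0.036     ]
t 0.1 pos [ 0.2176 -0.5851  0.2004] F [ 0.9 -0.  -1. ] w 0.085
move [ 2.231 -1.827  0.006] [-0.0007  0.      0.084 ]
```

Emit:
{"fn": "servo_tool", "kwargs": {"moves": [[0.2,-0.17,0,0,0,0],[0.45,-0.37,0,0,0,0],[0.7,-0.57,0,0,0,0],[0.9,-0.74,0,0,0,0],[1.0,-0.82,0,0,0,0],[1.0,-0.82,0,0,0,0]], "grip": 0.41}}

```text
time_s: 0.85
ee_pos: [0.3486, -0.3607, 0.2011]
ee_rot: [-0.0, 0.984, 0.179, -0.0]
wrist_force: [0.4, -0.1, -0.0]
width: 0.0603
finger_force: 0.0
```

Emit:
{"fn": "servo_tool", "kwargs": {"moves": [[0.2,-0.17,0,0,0,0.02],[0.45,-0.37,0,0,0,0.04],[0.7,-0.57,0,0,0,0.06],[0.9,-0.74,0,0,0,0.084],[1.0,-0.82,0,0,0,0.084],[1.0,-0.82,0,0,0,0.084]]}}

```text
time_s: 1.6
ee_pos: [0.4789, -0.1388, 0.2013]
ee_rot: [0.0, 0.999, 0.047, -0.0]
wrist_force: [-0.1, 0.6, -0.2]
width: 0.0602
finger_force: 0.0
```

```bash
python3 -c "
from h import *
go(T(.4953,-.1335,.036),YAW)"
```

```text
t 1.6 pos [ 0.4789 -0.1388  0.2013] F [-0.1  0.6 -0.2] w 0.06
move [ 0.157 -0.244  0.826] [0.0001 0.0002 0.0007]
```

Emit:
{"fn": "servo_tool", "kwargs": {"moves": [[0.15,-0.24,0.05,0,0,0.0007],[0.15,-0.245,0.25,0,0,0.0007],[0.15,-0.245,0.45,0,0,0.0007],[0.15,-0.245,0.6,0,0,0.0007],[0.15,-0.245,0.72,0,0,0.0007],[0.15,-0.245,0.8,0,0,0.0007],[0.15,-0.245,0.825,0,0,0.0007],[0.15,-0.245,0.825,0,0,0.0007]]}}

```text
time_s: 2.6
ee_pos: [0.5041, -0.0882, 0.0369]
ee_rot: [0.0, 0.999, 0.045, 0.0]
wrist_force: [0.0, 0.5, 0.2]
width: 0.0601
finger_force: 0.0
```

```bash
python3 -c "
from h import *
go(T(.5983,-.1335,.036),YAW)
s=optics.capture('scene');w=optics.capture('wrist')
cv2.imwrite('pics/p1.png',np.hstack([cv2.resize(s[120:420,150:550],(400,300)),cv2.resize(w,(400,300))]))"
```

```text
t 2.6 pos [ 0.5041 -0.0882  0.0369] F [0.  0.5 0.2] w 0.06
move [ 0.522 -0.005  0.005] [ 0.0001 -0.0001 -0.0009]
```

View pics/p1.png

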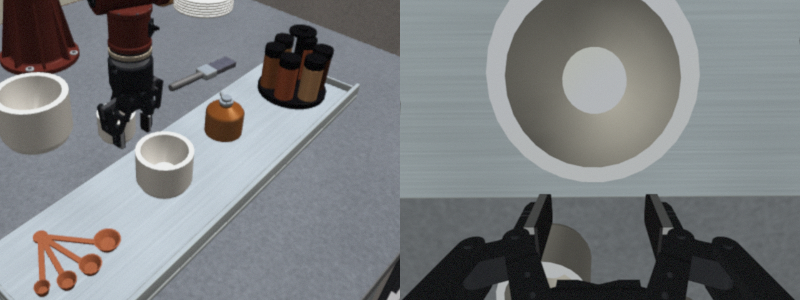

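The wrist view (right) shows the mortar centred between the fingers, and no force. Pushing now.

Emit:
{"fn": "servo_tool", "kwargs": {"moves": [[0.03,0,0,0,0,0],[0.06,0,0,0,0,0],[0.09,0,0,0,0,0],[0.12,0,0,0,0,0],[0.15,0,0,0,0,0],[0.18,0,0,0,0,0],[0.21,0,0,0,0,0],[0.24,0,0,0,0,0]]}}

```text
time_s: 3.7
ee_pos: [0.5517, -0.0832, 0.0362]
ee_rot: [-0.0, 0.999, 0.045, -0.0]
wrist_force: [-2.9, -0.4, -1.0]
width: 0.0601
finger_force: 1.8
```

Emit:
{"fn": "servo_tool", "kwargs": {"moves": [[0.03,0,0,0,0,0],[0.06,0,0,0,0,0],[0.09,0,0,0,0,0],[0.12,0,0,0,0,0],[0.15,0,0,0,0,0],[0.18,0,0,0,0,0],[0.2,0,0,0,0,0],[0.2,0,0,0,0,0]]}}

```text
time_s: 4.7
ee_pos: [0.5924, -0.0796, 0.0369]
ee_rot: [0.0, 0.999, 0.045, 0.001]
wrist_force: [-0.5, 0.0, -0.6]
width: 0.0601
finger_force: 0.7
```

```bash
python3 -c "
from h import *
go(T(.5995,-.1335,.036),YAW)
s=optics.capture('scene');t=optics.capture('top');w=optics.capture('wrist')
cv2.imwrite('pics/top1.png',t)
cv2.imwrite('pics/p2.png',np.hstack([cv2.resize(s[150:390,190:510],(400,300)),cv2.resize(t[60:240,260:500],(400,300))]))"
```

```text
t 4.7 pos [ 0.5924 -0.0796  0.0369] F [-0.5  0.  -0.6] w 0.06
move [ 0.084 -0.001  0.004] [ 0.0001 -0.0005 -0.0007]
```

View pics/p2.png

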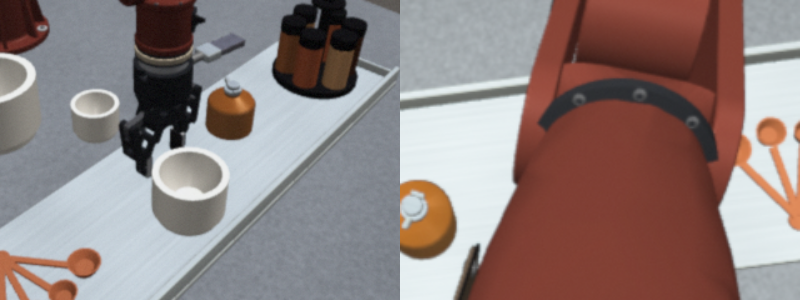

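The mortar moves with the cradle at about 3 N and is roughly 17 mm short of the rail. I continue slowly, watching the force.

Emit:
{"fn": "servo_tool", "kwargs": {"moves": [[0.01,0,0,0,0,0],[0.02,0,0,0,0,0],[0.03,0,0,0,0,0],[0.04,0,0,0,0,0],[0.05,0,0,0,0,0],[0.06,0,0,0,0,0],[0.065,0,0,0,0,0]]}}

```text
time_s: 5.72
ee_pos: [0.6046, -0.0785, 0.0367]
ee_rot: [0.0, 0.999, 0.045, -0.0]
wrist_force: [-4.7, -0.6, 3.6]
width: 0.0601
finger_force: 2.8
```

Emit:
{"fn": "servo_tool", "kwargs": {"moves": [[0.004,0,0,0,0,0],[0.008,0,0,0,0,0],[0.012,0,0,0,0,0],[0.016,0,0,0,0,0]]}}

```text
time_s: 6.22
ee_pos: [0.6076, -0.0782, 0.0367]
ee_rot: [0.0, 0.999, 0.045, -0.0]
wrist_force: [-5.2, -0.2, 3.9]
width: 0.0607
finger_force: 2.9
```

Emit:
{"fn": "servo_tool", "kwargs": {"moves": [[0.004,0,0,0,0,0],[0.008,0,0,0,0,0],[0.012,0,0,0,0,0],[0.016,0,0,0,0,0]]}}

```text
time_s: 6.72
ee_pos: [0.6102, -0.078, 0.0367]
ee_rot: [0.0, 0.999, 0.045, -0.001]
wrist_force: [-6.8, -1.9, 5.4]
width: 0.0601
finger_force: 3.9
```

Emit:
{"fn": "servo_tool", "kwargs": {"moves": [[0.004,0,0,0,0,0],[0.008,0,0,0,0,0],[0.012,0,0,0,0,0]]}}

```text
time_s: 7.1
ee_pos: [0.6103, -0.0779, 0.0364]
ee_rot: [-0.0, 0.999, 0.045, -0.003]
wrist_force: [-11.2, -1.5, 8.7]
width: 0.0602
finger_force: 7.0
```

The TCP stopped while the command advanced and the force rose to 11 N. The contact lies where predicted, with the mortar centre about 52 mm from the rail face. Backing off.

Emit:
{"fn": "servo_tool", "kwargs": {"moves": [[-0.02,0,0,0,0,0],[-0.06,0,0,0,0,0],[-0.12,0,0,0,0,0],[-0.15,0,-0.1,0,0,0],[-0.15,0,-0.3,0,0,0],[-0.15,0,-0.5,0,0,0],[-0.15,0,-0.65,0,0,0],[-0.15,0,-0.65,0,0,0]], "grip": 0.18}}

```text
time_s: 8.1
ee_pos: [0.5862, -0.081, 0.1704]
ee_rot: [0.001, 0.999, 0.045, 0.004]
wrist_force: [0.1, 0.1, 0.7]
width: 0.0504
finger_force: 0.0
```

```bash
python3 -c "
from h import *
go(T(.5174,.1070,.166),YAW-np.pi/4)"
```

```text
t 8.1 pos [ 0.5862 -0.081   0.1704] F [0.1 0.1 0.7] w 0.05
move [-0.297 -1.207  0.016] [-0.0003 -0.0029  0.2493]
```

Emit:
{"fn": "servo_tool", "kwargs": {"moves": [[-0.1,-0.15,0,0,0,0.05],[-0.2,-0.35,0,0,0,0.1],[-0.3,-0.6,0,0,0,0.15],[-0.3,-0.8,0,0,0,0.2],[-0.3,-0.95,0,0,0,0.249],[-0.3,-1.0,0,0,0,0.249],[-0.3,-1.0,0,0,0,0.249]]}}

```text
time_s: 8.98
ee_pos: [0.5051, 0.1134, 0.1655]
ee_rot: [0.001, 0.941, -0.338, -0.0]
wrist_force: [-0.0, -0.6, -0.9]
width: 0.0501
finger_force: 0.0
```

```bash
python3 - <<'E'
from h import *
t=optics.capture('top'); cv2.imwrite('pics/top2.png',t)
mm=masks(t,335,425,80,190,'w'); print('mortar',edges(mm,'top',[.665,-.071],.052,[.087]))
go(T(.5174,.1070,.036),YAW-np.pi/4)
s=env.read_state(); w=optics.capture('wrist')
cv2.imwrite('pics/p3.png',np.hstack([cv2.resize(t,(400,300)),cv2.resize(w,(400,300))]))
E
```

```text
mortar (array([ 0.6215, -0.0858,  0.091 ]), np.float64(1306.0), np.uint64(8341))
t 9.025 pos [0.5053 0.1128 0.1658] F [ 0.3 -0.5  0.1] w 0.05
move [-0.131 -0.16   0.649] [0.0004 0.0001 0.0008]
```

View pics/p3.png

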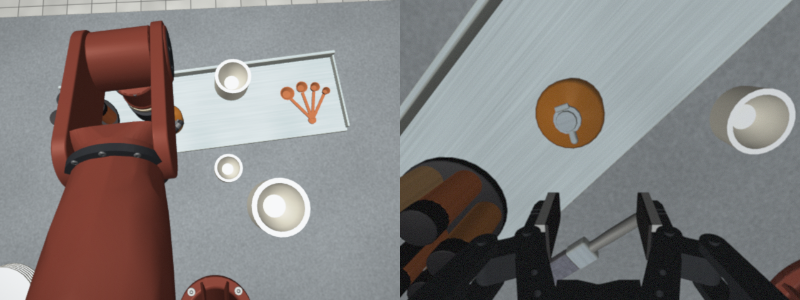

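The cruet lies ahead and slightly left of the cradle in the wrist view at (570,113). The mortar stands at the rail in the top view at (233,76). The carousel is well clear. Going down behind the cruet.

Emit:
{"fn": "servo_tool", "kwargs": {"moves": [[-0.131,-0.16,0.03,0,0,0],[-0.131,-0.16,0.15,0,0,0],[-0.131,-0.16,0.3,0,0,0],[-0.131,-0.16,0.45,0,0,0],[-0.131,-0.16,0.56,0,0,0],[-0.131,-0.16,0.62,0,0,0],[-0.131,-0.16,0.645,0,0,0],[-0.131,-0.16,0.645,0,0,0]]}}

```text
time_s: 10.07
ee_pos: [0.5064, 0.1545, 0.0379]
ee_rot: [-0.0, 0.941, -0.34, 0.0]
wrist_force: [-0.2, -0.3, -0.4]
width: 0.0503
finger_force: 0.0
```

```bash
python3 - <<'E'
from h import *
t=optics.capture('top'); cv2.imwrite('pics/top3.png',t)
go(T(.5174,.1070,.036),YAW-np.pi/4)
# cruet axis & predicted positions in wrist image: overlay
s=env.read_state(); w=optics.capture('wrist'); sc=optics.capture('scene')
c=optics.calibration('wrist'); M=np.array(c['tool_from_camera']); A=R.from_quat(s['ee_rot'],scalar_first=True).as_matrix()
TC=np.eye(4); TC[:3,:3]=A; TC[:3,3]=s['ee_pos']; C=TC@M
def pw(X):
    q=(np.asarray(X)-C[:3,3])@C[:3,:3]*[1,-1,-1]; u=q@np.array(c['intrinsics']).T; return u[:,:2]/u[:,2:]
for ctr,r,z,col in [((.5532,.1147),.04,.062,(0,255,0)),(tuple(T(.654,-.1335)[:2]),.052,.087,(0,0,255))]:
    cv2.polylines(w,[pw(circle(ctr,r,z)).astype(np.int32)],True,col,1)
    cv2.polylines(t,[proj('top',circle(ctr,r,z)).astype(np.int32)],True,col,1)
cv2.imwrite('pics/p4.png',np.hstack([cv2.resize(t[60:240,200:440],(400,300)),cv2.resize(w,(400,300))]))
E
```

```text
t 10.125 pos [0.5067 0.1547 0.0384] F [0.1 0.5 0.9] w 0.05
move [-0.003  0.007  0.012] [-0.0004 -0.0003  0.0002]
```

View pics/p4.png

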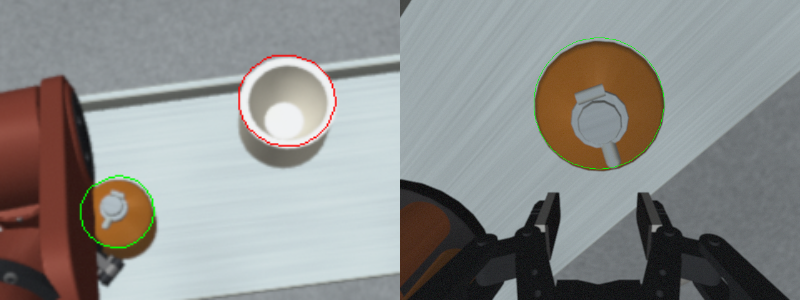

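The overlays match both objects: green for the cruet, red for the mortar at its expected spot at the rail. Now the diagonal push towards the pocket.

Emit:
{"fn": "servo_tool", "kwargs": {"moves": [[0.03,0.001,0,0,0,0],[0.06,0.002,0,0,0,0],[0.09,0.003,0,0,0,0],[0.12,0.004,0,0,0,0],[0.15,0.004,0,0,0,0],[0.18,0.004,0,0,0,0],[0.21,0.004,0,0,0,0],[0.24,0.004,0,0,0,0]]}}

```text
time_s: 11.22
ee_pos: [0.5426, 0.1233, 0.0376]
ee_rot: [0.0, 0.941, -0.339, -0.0]
wrist_force: [-0.7, 1.0, 0.8]
width: 0.0503
finger_force: 0.0
```

Emit:
{"fn": "servo_tool", "kwargs": {"moves": [[0.03,0,0,0,0,0],[0.06,0,0,0,0,0],[0.09,0,0,0,0,0],[0.12,0,0,0,0,0],[0.15,0,0,0,0,0],[0.18,0,0,0,0,0],[0.21,0,0,0,0,0],[0.24,0,0,0,0,0]]}}

```text
time_s: 12.22
ee_pos: [0.5795, 0.0927, 0.0376]
ee_rot: [-0.0, 0.941, -0.339, -0.0]
wrist_force: [0.2, -0.0, 0.2]
width: 0.0505
finger_force: 0.0
```

Emit:
{"fn": "servo_tool", "kwargs": {"moves": [[0.03,0,0,0,0,0],[0.06,0,0,0,0,0],[0.09,0,0,0,0,0],[0.12,0,0,0,0,0],[0.15,0,0,0,0,0],[0.18,0,0,0,0,0],[0.21,0,0,0,0,0],[0.24,0,0,0,0,0],[0.24,0,0,0,0,0]]}}

```text
invalid input
```

```bash
cat > look.py <<'E'
from h import *
import sys
go(T(.6357,-.0126,.037),YAW-np.pi/4)
s=env.read_state(); w=optics.capture('wrist'); cv2.imwrite(f'pics/w_{sys.argv[1]}.png',w)
c=optics.calibration('wrist'); M=np.array(c['tool_from_camera']); A=R.from_quat(s['ee_rot'],scalar_first=True).as_matrix()
TC=np.eye(4); TC[:3,:3]=A; TC[:3,3]=s['ee_pos']; C=TC@M
def pw(X):
    q=(np.asarray(X)-C[:3,3])@C[:3,:3]*[1,-1,-1]; u=q@np.array(c['intrinsics']).T; return u[:,:2]/u[:,2:]
hsv=cv2.cvtColor(w,cv2.COLOR_BGR2HSV); k=((hsv[...,0]<22)&(hsv[...,1]>140)).astype(np.uint8); k[:, :150]=0; k[310:]=0
cs=cv2.findContours(k,0,1)[0]; c0=max(cs,key=cv2.contourArea); o=np.zeros_like(k); cv2.fillPoly(o,[cv2.convexHull(c0)],1)
import h; h.proj=lambda n,X: pw(X)
a=h.edges(o,'w',T(*(np.array(R.from_euler('z',-YAW).apply(s['ee_pos']))[:2]+[.0297,-.0297]))[:2],.04,[.014,.062])
print('cruet',a,'tray',R.from_euler('z',-YAW).apply([*a[0][:2],0]).round(4))
ctr=a[0][:2]
cv2.polylines(w,[pw(circle(ctr,.04,.062)).astype(np.int32)],True,(0,255,0),1)
cv2.polylines(w,[pw(circle(T(.654,-.1335),.052,.087)).astype(np.int32)],True,(0,0,255),1)
cv2.imwrite(f'pics/v_{sys.argv[1]}.png',np.hstack([w[:400],optics.capture('scene')[150:,:][:330].repeat(1,0) if 0 else w[:0].reshape(400,0,3)]) if 0 else w)
E
python3 look.py a
```

```text
t 12.225 pos [0.5795 0.0927 0.0376] F [ 0.2 -0.   0.2] w 0.05
move [0.36  0.006 0.003] [-0.      0.      0.0003]
cruet (array([0.6118, 0.1208, 0.    ]), np.float64(4113.0), np.uint64(4071)) tray [0.6203 0.0641 0.    ]
```

View pics/v_a.png

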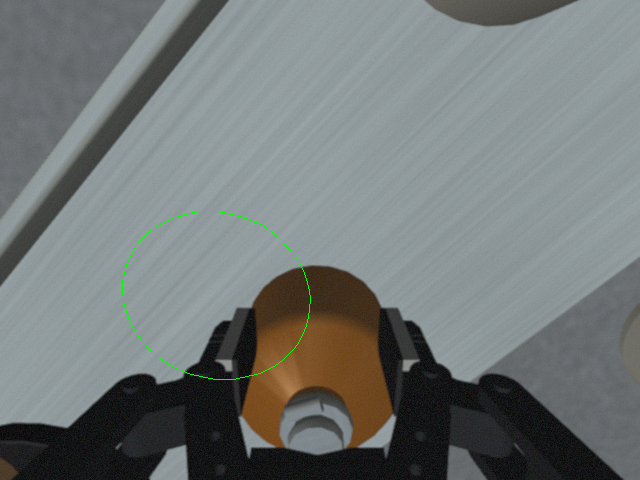

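The wrist view is unexpected: the cruet's front edge is at (318,265) and its stopper at (318,430). The next picture must show whether it is being carried properly. One call was also refused for having 9 rows.

```bash
python3 - <<'E'
from h import *
s=env.read_state(); sc=optics.capture('scene'); t=optics.capture('top')
c=optics.calibration('wrist'); M=np.array(c['tool_from_camera']); Mi=np.linalg.inv(M)
def pt(X):
    X=np.atleast_2d(X); q=(X@Mi[:3,:3].T+Mi[:3,3])*[1,-1,-1]; u=q@np.array(c['intrinsics']).T; return (u[:,:2]/u[:,2:]).round(0)
# tool coords: z = ee_z - world z
ez=s['ee_pos'][2]
for d in(.042,.03,0,-.016): print(d,'front rim z.012/.062',pt([[d+.04,0,ez-.012],[d+.04,0,ez-.062]]).tolist(),'stopper',pt([d,0,ez-.098]).tolist())
cv2.imwrite('pics/p5.png',np.hstack([cv2.resize(sc[140:340,250:510],(520,400)),cv2.resize(t[80:280,230:370],(280,400))]))
am2=masks(sc,300,420,180,300,'amber'); print('cruet scene',edges(am2,'scene',[.61,.067],.04,[.014,.062]))
E
```

```text
0.042 front rim z.012/.062 [[316.0, 116.0], [315.0, 118.0]] stopper [[315.0, 255.0]]
0.03 front rim z.012/.062 [[316.0, 141.0], [315.0, 152.0]] stopper [[315.0, 290.0]]
0 front rim z.012/.062 [[316.0, 201.0], [315.0, 228.0]] stopper [[315.0, 368.0]]
-0.016 front rim z.012/.062 [[316.0, 230.0], [315.0, 265.0]] stopper [[315.0, 405.0]]
cruet scene (array([0.5567, 0.1133, 0.0352]), np.float64(72.0), np.uint64(1231))
```

View pics/p5.png

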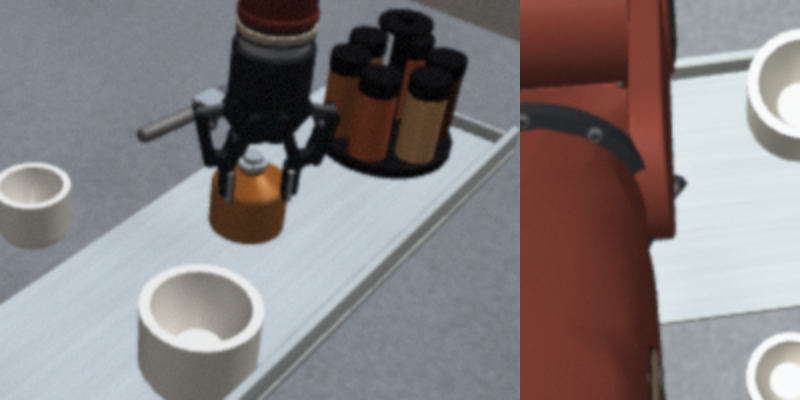

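The cruet still stands upright at its old place. The cradle passed over its shoulder, so the fingertips are higher than I assumed. I check the tip height from this picture.

```bash
python3 - <<'E'
from h import *
s=env.read_state(); A=R.from_quat(s['ee_rot'],scalar_first=True); p=np.array(s['ee_pos'])
print(p,s['wrist_force'])
for sg in(1,-1):
  for z in(.035,.045,.055,.065,.075): 
    q=p+A.apply([0,sg*.030,0]); q[2]=z; u=proj('scene',q)[0]; print(sg,z,u.round(0),'crop',((u-[250,140])*2).round(0))
for z in(.012,.03,.045,.062,.098): print('cruet front',z,((proj('scene',circle((.5555,.1145),.04,z))-[250,140])*2).min(0).round(0),((proj('scene',circle((.5555,.1145),.04,z))-[250,140])*2).max(0).round(0))
E
```

```text
[0.57955473 0.09269717 0.03766619] [-0.19872494 -1.00043019 -0.34788097]
1 0.035 [361. 252.] crop [223. 225.]
1 0.045 [362. 249.] crop [224. 217.]
1 0.055 [362. 245.] crop [224. 209.]
1 0.065 [363. 241.] crop [225. 201.]
1 0.075 [363. 237.] crop [226. 193.]
-1 0.035 [391. 252.] crop [281. 224.]
-1 0.045 [391. 248.] crop [282. 216.]
-1 0.055 [392. 244.] crop [284. 208.]
-1 0.065 [392. 240.] crop [285. 200.]
-1 0.075 [393. 236.] crop [286. 192.]
cruet front 0.012 [209. 199.] [285. 246.]
cruet front 0.03 [210. 186.] [287. 233.]
cruet front 0.045 [211. 175.] [288. 221.]
cruet front 0.062 [212. 162.] [290. 208.]
cruet front 0.098 [214. 133.] [294. 178.]
```

From the picture the tips at 50 mm opening stand at about z = 0.063, above the cruet's vertical side, so they passed over the shoulder without touching. I go back along the same line and use a narrow 20 mm cradle, which puts the tips lower.

Emit:
{"fn": "servo_tool", "kwargs": {"moves": [[-0.06,0,0,0,0,0],[-0.14,0,0,0,0,0],[-0.22,0,0,0,0,0],[-0.3,0,0,0,0,0],[-0.38,0,0,0,0,0],[-0.45,0,0,0,0,0],[-0.51,0,0,0,0,0],[-0.51,0,0,0,0,0]]}}

```text
time_s: 13.38
ee_pos: [0.5, 0.1585, 0.0375]
ee_rot: [0.0, 0.941, -0.339, -0.0]
wrist_force: [-0.8, -0.3, 0.0]
width: 0.0506
finger_force: 0.0
```

Emit:
{"fn": "servo_tool", "kwargs": {"moves": [[0,0,0,0,0,0],[0,0,0,0,0,0],[0,0,0,0,0,0],[0,0,0,0,0,0]], "grip": -0.53}}

```text
time_s: 13.88
ee_pos: [0.5009, 0.1578, 0.0376]
ee_rot: [0.0, 0.941, -0.34, -0.0]
wrist_force: [0.5, -0.2, -0.4]
width: 0.0198
finger_force: 0.0
```

```bash
cat > look.py <<'E'
from h import *
import h, sys
def wfit(c0,tag):
    s=env.read_state(); w=optics.capture('wrist'); cv2.imwrite(f'pics/w_{tag}.png',w)
    c=optics.calibration('wrist'); A=R.from_quat(s['ee_rot'],scalar_first=True).as_matrix()
    TC=np.eye(4); TC[:3,:3]=A; TC[:3,3]=s['ee_pos']; C=TC@np.array(c['tool_from_camera'])
    def pw(n,X):
        q=(np.asarray(X)-C[:3,3])@C[:3,:3]*[1,-1,-1]; u=q@np.array(c['intrinsics']).T; return u[:,:2]/u[:,2:]
    old=h.proj; h.proj=pw
    hsv=cv2.cvtColor(w,cv2.COLOR_BGR2HSV); k=((hsv[...,0]<22)&(hsv[...,1]>140)).astype(np.uint8)
    u=pw('',[[*c0,.04]])[0].astype(int); b=np.zeros_like(k); b[max(u[1]-140,0):min(u[1]+140,330),max(u[0]-140,0):u[0]+140]=1; k*=b
    cs=cv2.findContours(k,0,1)[0]; cc=max(cs,key=cv2.contourArea); o=np.zeros_like(k); cv2.fillPoly(o,[cv2.convexHull(cc)],1)
    a=h.edges(o,'w',c0,.04,[.014,.062]); h.proj=old
    return a,R.from_euler('z',-YAW).apply([*a[0][:2],0]).round(4)
def tray(p): return R.from_euler('z',-YAW).apply(p).round(4)
E
python3 - <<'E'
from look import *
print(wfit([.5532,.1147],'b'))
go(T(.5145,.1099,.030),YAW-np.pi/4)
sc=optics.capture('scene'); am2=masks(sc,330,420,200,280,'amber'); print('cruet scene',edges(am2,'scene',[.553,.1147],.04,[.014,.062]))
E
```

```text
((array([0.552 , 0.1154, 0.0394]), np.float64(145.0), np.uint64(35066)), array([0.5603, 0.0642, 0.    ]))
t 13.925 pos [0.5009 0.1579 0.0376] F [-0.1  0.8  0.2] w 0.02
move [0.009 0.    0.038] [0.     0.     0.0002]
cruet scene (array([0.5552, 0.1151, 0.0367]), np.float64(34.0), np.uint64(1291))
```

Emit:
{"fn": "servo_tool", "kwargs": {"moves": [[0,0,0.02,0,0,0],[0,0,0.036,0,0,0],[0.03,0,0.036,0,0,0],[0.06,0,0.036,0,0,0],[0.085,0,0.036,0,0,0],[0.11,0,0.036,0,0,0],[0.13,0,0.036,0,0,0],[0.15,0,0.036,0,0,0]]}}

```text
time_s: 14.98
ee_pos: [0.5237, 0.1389, 0.0304]
ee_rot: [-0.0, 0.941, -0.339, -0.0]
wrist_force: [-2.1, 2.0, 2.1]
width: 0.0201
finger_force: 1.6
```

```bash
python3 - <<'E'
from look import *
s=env.read_state(); print(s['ee_pos'],tray(s['ee_pos']),s['wrist_force'])
print(wfit([.56,.107],'c'))
E
```

```text
[0.52368301 0.13894991 0.0304188 ] [0.5342 0.0903 0.0304] [-2.05976725  2.00865176  2.0985086 ]
((array([0.5601, 0.1082, 0.0394]), np.float64(171.0), np.uint64(33866)), array([0.5677, 0.0563, 0.    ]))
```

Now the cruet moves with the cradle, pushed by about 3 N. Continuing.

Emit:
{"fn": "servo_tool", "kwargs": {"moves": [[0.025,0,0,0,0,0],[0.05,0,0,0,0,0],[0.075,0,0,0,0,0],[0.1,0,0,0,0,0],[0.125,0,0,0,0,0],[0.15,0,0,0,0,0],[0.175,0,0,0,0,0],[0.2,0,0,0,0,0]]}}

```text
time_s: 16.02
ee_pos: [0.5549, 0.1131, 0.0304]
ee_rot: [0.0, 0.941, -0.339, -0.0]
wrist_force: [-1.0, 1.2, 1.3]
width: 0.0203
finger_force: 1.6
```

Emit:
{"fn": "servo_tool", "kwargs": {"moves": [[0.025,0,0,0,0,0],[0.05,0,0,0,0,0],[0.075,0,0,0,0,0],[0.1,0,0,0,0,0],[0.125,0,0,0,0,0],[0.15,0,0,0,0,0],[0.175,0,0,0,0,0],[0.2,0,0,0,0,0]]}}

```text
time_s: 17.02
ee_pos: [0.5857, 0.0875, 0.0304]
ee_rot: [-0.0, 0.941, -0.339, 0.0]
wrist_force: [-1.9, 1.6, 1.7]
width: 0.0198
finger_force: 1.6
```

```bash
python3 - <<'E'
from look import *
s=env.read_state(); print(s['ee_pos'],tray(s['ee_pos']),s['wrist_force'])
print(wfit(np.array(s['ee_pos'][:2])+[.037,-.031],'d'))
E
```

```text
[0.58568067 0.08754713 0.03041085] [0.5912 0.0334 0.0304] [-1.93187578  1.56661098  1.67618118]
((array([0.6221, 0.0568, 0.0394]), np.float64(163.0), np.uint64(33847)), array([ 6.247e-01, -6.000e-04,  0.000e+00]))
```

Emit:
{"fn": "servo_tool", "kwargs": {"moves": [[0.025,0,0,0,0,0],[0.05,0,0,0,0,0],[0.075,0,0,0,0,0],[0.1,0,0,0,0,0],[0.125,0,0,0,0,0],[0.15,0,0,0,0,0],[0.175,0,0,0,0,0],[0.2,0,0,0,0,0]]}}

```text
time_s: 18.08
ee_pos: [0.6164, 0.062, 0.0304]
ee_rot: [0.0, 0.941, -0.339, -0.0]
wrist_force: [-1.9, 1.7, 2.4]
width: 0.0202
finger_force: 1.7
```

```bash
python3 - <<'E'
from look import *
s=env.read_state(); print(s['ee_pos'],tray(s['ee_pos']),s['wrist_force'])
print(wfit(np.array(s['ee_pos'][:2])+[.037,-.031],'e'))
t=optics.capture('top'); cv2.imwrite('pics/top4.png',t); sc=optics.capture('scene'); cv2.imwrite('pics/scene4.png',sc)
# mortar rim in top: interior + rim vs tray; use saturation/blue-red difference
for u in range(300,425,8): print(u,t[128,u],end=' ')
print()
for v in range(85,160,5): print(v,t[v,372],end=' ')
E
```

```text
[0.61642784 0.06202583 0.03041427] [0.6195 0.0051 0.0304] [-1.90524179  1.68949585  2.37758137]
((array([0.6527, 0.0312, 0.0394]), np.float64(157.0), np.uint64(33859)), array([ 0.6528, -0.0289,  0.    ]))
300 [40 48 95] 308 [27 34 67] 316 [41 38 36] 324 [ 58  70 137] 332 [ 42 105 169] 340 [235 234 224] 348 [251 251 250] 356 [159 173 177] 364 [250 251 250] 372 [251 251 250] 380 [247 248 247] 388 [213 226 229] 396 [247 247 246] 404 [234 232 222] 412 [234 232 223] 420 [238 236 227] 
85 [161 158 152] 90 [171 168 160] 95 [249 249 248] 100 [132 142 144] 105 [144 156 159] 110 [161 176 179] 115 [177 192 196] 120 [196 211 215] 125 [251 251 250] 130 [251 251 250] 135 [251 251 250] 140 [251 251 250] 145 [251 251 250] 150 [112 121 123] 155 [109 119 122]
```

```bash
python3 - <<'E'
from look import *
for f in('top2','top4'):
    t=cv2.imread(f'pics/{f}.png'); k=np.zeros(t.shape[:2],np.uint8); m=(t.min(2)>=241); k[85:165,330:412]=m[85:165,330:412]
    cc=max(cv2.findContours(k,0,1)[0],key=cv2.contourArea); o=np.zeros_like(k); cv2.fillPoly(o,[cv2.convexHull(cc)],1)
    a=edges(o,'top',[.664,-.073],.052,[.087]); print(f,a,tray([*a[0][:2],0]))
# initial, same method bias check
print('rail edges predicted top px', [proj('top',T(.7054,y,.042))[0].round(1) for y in(.3,.1,-.3)],[proj('top',T(.7154,y,.042))[0].round(1) for y in(.3,.1,-.3)])
t=cv2.imread('pics/top0.png')
for y in(.3,.1,-.3):
    u=int(proj('top',T(.7054,y,.042))[0][0]); v=int(proj('top',T(.7104,y,.042))[0][1]); print(u,[(vv,int(t[vv,u].mean())) for vv in range(v-8,v+12)])
E
```

```text
top2 (array([ 0.6618, -0.0733,  0.0501]), np.float64(31.0), np.uint64(2399)) [ 0.6523 -0.1338  0.    ]
top4 (array([ 0.6616, -0.0736,  0.0508]), np.float64(29.0), np.uint64(2446)) [ 0.652  -0.1341  0.    ]
rail edges predicted top px [array([141.9, 133.3]), array([245.2, 120.3]), array([452.4,  94.2])] [array([141.6, 128.4]), array([244.7, 115.5]), array([451.5,  89.4])]
141 [(122, 112), (123, 111), (124, 113), (125, 114), (126, 113), (127, 113), (128, 113), (129, 113), (130, 118), (131, 142), (132, 168), (133, 167), (134, 159), (135, 128), (136, 81), (137, 70), (138, 63), (139, 46), (140, 38), (141, 42)]
245 [(109, 117), (110, 118), (111, 119), (112, 120), (113, 119), (114, 117), (115, 115), (116, 118), (117, 135), (118, 163), (119, 169), (120, 163), (121, 139), (122, 102), (123, 75), (124, 71), (125, 70), (126, 70), (127, 90), (128, 134)]
452 [(83, 116), (84, 113), (85, 114), (86, 117), (87, 115), (88, 114), (89, 116), (90, 133), (91, 161), (92, 166), (93, 164), (94, 145), (95, 108), (96, 74), (97, 70), (98, 69), (99, 70), (100, 90), (101, 133), (102, 165)]
```

The mortar is at tray x = 0.652, i.e. touching the rail face at 0.7035–0.704. The cruet is about 11 mm from the rail and 14 mm from its final y. I finish the diagonal, then slide lightly along the rail.

Emit:
{"fn": "servo_tool", "kwargs": {"moves": [[0.01,0.001,0,0,0,0],[0.02,0.002,0,0,0,0],[0.03,0.003,0,0,0,0],[0.04,0.004,0,0,0,0],[0.05,0.004,0,0,0,0],[0.06,0.004,0,0,0,0],[0.067,0.004,0,0,0,0]]}}

```text
time_s: 19.1
ee_pos: [0.6261, 0.053, 0.0304]
ee_rot: [0.0, 0.941, -0.339, -0.0]
wrist_force: [-2.1, 1.3, 1.7]
width: 0.02
finger_force: 1.7
```

Emit:
{"fn": "servo_tool", "kwargs": {"moves": [[0.004,0,0,0,0,0],[0.008,0,0,0,0,0],[0.008,0,0,0,0,0]]}}

```text
time_s: 19.48
ee_pos: [0.6273, 0.052, 0.0304]
ee_rot: [0.0, 0.941, -0.339, 0.0]
wrist_force: [-2.4, 2.2, 2.1]
width: 0.0203
finger_force: 1.5
```

```bash
python3 - <<'E'
from look import *
s=env.read_state(); print(s['ee_pos'],tray(s['ee_pos']),s['wrist_force'])
print(wfit(np.array(s['ee_pos'][:2])+[.037,-.031],'f'))
E
```

```text
[0.62730268 0.05197853 0.03040781] [ 0.6294 -0.0059  0.0304] [-2.41440389  2.22988625  2.11877758]
((array([0.6638, 0.0212, 0.0395]), np.float64(173.0), np.uint64(33917)), array([ 0.6629, -0.0399,  0.    ]))
```

Emit:
{"fn": "servo_tool", "kwargs": {"moves": [[0.004,0,0,0,0,0],[0.008,0,0,0,0,0],[0.008,0,0,0,0,0]]}}

```text
time_s: 19.9
ee_pos: [0.6286, 0.0509, 0.0304]
ee_rot: [0.0, 0.941, -0.339, 0.0]
wrist_force: [-2.2, 1.8, 2.3]
width: 0.0201
finger_force: 1.5
```

Emit:
{"fn": "servo_tool", "kwargs": {"moves": [[0.004,0,0,0,0,0],[0.008,0,0,0,0,0],[0.008,0,0,0,0,0]]}}

```text
time_s: 20.27
ee_pos: [0.6294, 0.0502, 0.0303]
ee_rot: [-0.0, 0.941, -0.339, -0.0]
wrist_force: [-4.0, 3.3, 2.5]
width: 0.0197
finger_force: 2.3
```

```bash
python3 - <<'E'
from look import *
s=env.read_state(); print(tray(s['ee_pos']),s['wrist_force'])
print(wfit(np.array(s['ee_pos'][:2])+[.037,-.031],'g'))
E
```

```text
[ 0.6313 -0.0078  0.0303] [-3.97915741  3.3266982   2.45905248]
((array([0.6658, 0.0196, 0.0395]), np.float64(198.0), np.uint64(33938)), array([ 0.6648, -0.0417,  0.    ]))
```

Emit:
{"fn": "servo_tool", "kwargs": {"moves": [[0.003,0.003,0,0,0,0],[0.006,0.006,0,0,0,0],[0.006,0.006,0,0,0,0]]}}

```text
time_s: 20.7
ee_pos: [0.629, 0.0487, 0.0302]
ee_rot: [-0.0, 0.941, -0.339, -0.001]
wrist_force: [-3.8, 3.2, 3.3]
width: 0.02
finger_force: 3.1
```

```bash
python3 - <<'E'
from look import *
s=env.read_state(); print(tray(s['ee_pos']),s['wrist_force'],tray(s['wrist_force']))
print(wfit(np.array(s['ee_pos'][:2])+[.037,-.031],'h'))
E
```

```text
[ 0.6308 -0.0093  0.0302] [-3.79004177  3.20338729  3.30118706] [-3.4797  3.538   3.3012]
((array([0.6658, 0.0186, 0.0395]), np.float64(196.0), np.uint64(33959)), array([ 0.6647, -0.0426,  0.    ]))
```

The cruet slides along the rail with x constant, so it is in contact with the rail. Small steps until it meets the mortar.

Emit:
{"fn": "servo_tool", "kwargs": {"moves": [[0.003,0.003,0,0,0,0],[0.006,0.006,0,0,0,0],[0.006,0.006,0,0,0,0]]}}

```text
time_s: 21.12
ee_pos: [0.6287, 0.0476, 0.0302]
ee_rot: [-0.0, 0.941, -0.339, -0.002]
wrist_force: [-4.9, 5.6, 3.4]
width: 0.0205
finger_force: 3.8
```

```bash
cat > g.py <<'E'
from look import *
s=env.read_state(); print(s['time_s'],tray(s['ee_pos']),tray(s['wrist_force']))
print(wfit(np.array(s['ee_pos'][:2])+[.037,-.031],'i'))
def mort():
    t=optics.capture('top'); k=np.zeros(t.shape[:2],np.uint8); m=(t.min(2)>=241); k[85:165,330:412]=m[85:165,330:412]
    cc=max(cv2.findContours(k,0,1)[0],key=cv2.contourArea); o=np.zeros_like(k); cv2.fillPoly(o,[cv2.convexHull(cc)],1)
    a=edges(o,'top',[.664,-.073],.052,[.087]); print('mortar',a,tray([*a[0][:2],0]))
mort()
E
python3 g.py
```

```text
21.125 [ 0.6305 -0.0104  0.0302] [-4.3223  6.058   3.3777]
((array([0.6658, 0.018 , 0.0394]), np.float64(213.0), np.uint64(33978)), array([ 0.6646, -0.0432,  0.    ]))
mortar (array([ 0.6617, -0.0735,  0.0509]), np.float64(28.0), np.uint64(2456)) [ 0.6521 -0.134   0.    ]
```

Emit:
{"fn": "servo_tool", "kwargs": {"moves": [[0.003,0.003,0,0,0,0],[0.006,0.006,0,0,0,0],[0.006,0.006,0,0,0,0]]}}

```text
time_s: 21.6
ee_pos: [0.6287, 0.0473, 0.0302]
ee_rot: [-0.001, 0.941, -0.339, -0.002]
wrist_force: [-4.6, 7.6, 3.6]
width: 0.0201
finger_force: 4.8
```

```bash
python3 g.py
```

```text
21.6 [ 0.6304 -0.0106  0.0302] [-3.9053  7.9486  3.6104]
((array([0.6659, 0.018 , 0.0394]), np.float64(199.0), np.uint64(33994)), array([ 0.6647, -0.0433,  0.    ]))
mortar (array([ 0.6615, -0.0737,  0.0506]), np.float64(31.0), np.uint64(2442)) [ 0.6519 -0.1342  0.    ]
```

Emit:
{"fn": "servo_tool", "kwargs": {"moves": [[0.003,0.003,0,0,0,0],[0.006,0.006,0,0,0,0],[0.006,0.006,0,0,0,0]]}}

```text
time_s: 22.08
ee_pos: [0.6284, 0.0458, 0.0301]
ee_rot: [-0.001, 0.941, -0.339, -0.003]
wrist_force: [-6.0, 8.3, 5.1]
width: 0.0202
finger_force: 5.3
```

```bash
python3 g.py
```

```text
22.075 [ 0.6299 -0.0121  0.0301] [-5.2242  8.8203  5.0565]
((array([0.666 , 0.0168, 0.0394]), np.float64(218.0), np.uint64(34043)), array([ 0.6647, -0.0445,  0.    ]))
mortar (array([ 0.6622, -0.0754,  0.0505]), np.float64(44.0), np.uint64(2427)) [ 0.6525 -0.1359  0.    ]
```

The mortar moved about 1.5 mm together with the cruet, which confirms they touch. Its distance to the rail did not change. Withdrawing diagonally.

Emit:
{"fn": "servo_tool", "kwargs": {"moves": [[-0.01,-0.004,0,0,0,0],[-0.03,-0.004,0,0,0,0],[-0.08,-0.004,0,0,0,0],[-0.16,-0.004,0,0,0,0],[-0.26,-0.004,0,0,0,0],[-0.34,-0.004,0,0,0,0],[-0.36,0,-0.1,0,0,0],[-0.36,0,-0.3,0,0,0]]}}

```text
time_s: 23.18
ee_pos: [0.5728, 0.0895, 0.0902]
ee_rot: [0.001, 0.941, -0.339, -0.002]
wrist_force: [1.1, 0.0, -0.3]
width: 0.0201
finger_force: 0.0
```

Emit:
{"fn": "servo_tool", "kwargs": {"moves": [[0,0,-0.2,0,0,0],[-0.05,0,-0.4,0,0,0],[-0.15,0,-0.6,0,0,0],[-0.25,0,-0.7,0,0,0],[-0.35,0,-0.7,0,0,0],[-0.35,0,-0.7,0,0,0]]}}

```text
time_s: 23.92
ee_pos: [0.5197, 0.1346, 0.2301]
ee_rot: [0.0, 0.941, -0.339, -0.0]
wrist_force: [-0.6, -0.1, -0.4]
width: 0.02
finger_force: 0.0
```

```bash
python3 - <<'E'
from look import *
s=env.read_state(); print(s['time_s'],s['ee_pos'],s['wrist_force'])
t=optics.capture('top'); sc=optics.capture('scene'); w=optics.capture('wrist')
print(wfit([.666,.0168],'z'))
cv2.imwrite('pics/p6.png',np.vstack([np.hstack([cv2.resize(sc[130:370,200:520],(400,300)),cv2.resize(t[60:180,270:430],(400,300))]),np.hstack([cv2.resize(t,(400,300)),cv2.resize(w,(400,300))])]))
E
```

```text
23.925 [0.51973597 0.13457918 0.23011589] [-0.57691143 -0.13317149 -0.43716247]
((array([0.6662, 0.0165, 0.0383]), np.float64(19.0), np.uint64(2167)), array([ 0.6649, -0.0448,  0.    ]))
```

View pics/p6.png

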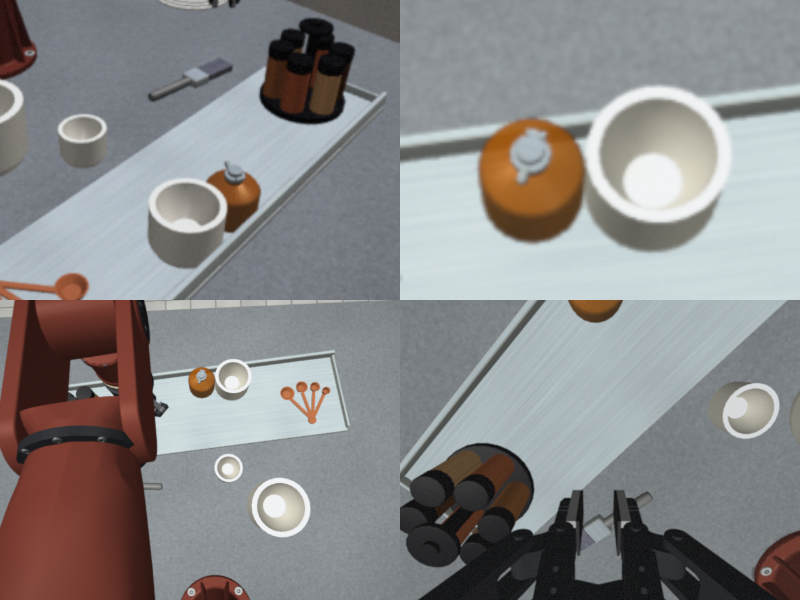

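The picture shows the mortar and the cruet upright, side by side, both at the back rail, top right at (655,160) and (530,175). The carousel, spoons and brush are undisturbed and the gripper is clear. Handing in.

```bash
python3 -c "
from bench import env
print(env.job_done())"
```

```text
the job is handed in; nothing more can be done
None
```

The job is handed in after about 24 s: the mortar was pushed to the back rail first, then the cruet against the rail and the mortar's side, both upright; the carousel, spoons and brush were not touched.

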